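# Heft two manuscript boxes and present the full one

### The job

One of the two identical grey boxes standing on the dark mat holds the codex, the other only its padding. Without opening them, lift each in turn off the mat and feel which is heavier, setting a box back down, not dropped, standing where it stood before you take the other. Then hold the heavier one upright in the gripper over the middle of the book cradle, in line with the gutter and a few fingers' breadth clear above the wings, for the reader to take, and finish while still holding it there; tip neither box over, and do not disturb anything else on the desk.

Things in the scene. Friction and masses are not known exactly. Their poses are not given: they have to be found in the camera images.
- box_1_mid (a point): first box: closed manuscript box in grey book-cloth standing upright on the mat like a book: 130 mm tall (z), 48 mm thick (y), 105 mm deep (x; spine with a small blank label at -x, pale tray edges at +x and on top). This point is its centre, 65 mm above its foot. Stiff board; grip it across the 48 mm near the top, midway along its depth. Looks exactly like the other
- box_2_mid (a point): second box: closed manuscript box in grey book-cloth standing upright on the mat like a book: 130 mm tall (z), 48 mm thick (y), 105 mm deep (x; spine with a small blank label at -x, pale tray edges at +x and on top). This point is its centre, 65 mm above its foot. Stiff board; grip it across the 48 mm near the top, midway along its depth. Looks exactly like the other
- box_1: the first box itself; origin at the centre of its foot. Either box may be the heavier; they differ by at least 0.15 kg, both weigh 0.25 to 0.66 kg, evenly spread; the content has a little play and may shift by 2 mm
- box_2: the second box itself; origin at the centre of its foot. Either box may be the heavier; they differ by at least 0.15 kg, both weigh 0.25 to 0.66 kg, evenly spread; the content has a little play and may shift by 2 mm
- mat: dark desk mat that both boxes stand on, fixed, 250 (x) x 330 (y) x 3 mm; origin at the centre of its underside on the table, z up
- cradle: plywood book cradle, fixed: base board 220 (x) x 240 (y) x 10 mm, with two grey felt-lined wings rising outwards to +y and -y from a narrow gutter along its x axis; origin at the centre of its underside, z up. Highest edges 70 mm above the table
- cradle_top (a point): point straight above the middle of the cradle's gutter, level with the highest edges of its wings (70 mm above the table); x along the gutter, z up
- folder: bystander: bone folder, 150 x 20 x 5 mm, lying on the mat between the boxes; origin under its middle
- loupe: bystander: brass standing loupe, 34 mm across, 36 mm tall, on the mat; origin at the centre of its foot
- pocketbook: bystander: small leather-bound volume lying flat near the cradle's side towards the robot, 85 x 120 x 30 mm; origin at the centre of its underside
- brush: bystander: dusting brush 190 mm long lying on the table on the robot's side of the mat
- bowl: bystander: dark metal bowl, 110 mm across, 45 mm tall; origin at the centre of its foot
- paste: bystander: paste jar, 60 mm across, 85 mm tall; origin at the centre of its foot
- weight: bystander: cloth-covered brick weight, 120 x 60 x 39 mm, lying near the far edge of the desk; origin at the centre of its underside
Not all that is in view belongs to the job. Leave any green look-alike of the box_2 alone.

How it is judged:
By the outcome, as a careful person would: the job done as asked, in the order asked, and still so for the second after the job is handed in, while the arm keeps its last pose, push and grip.
It also fails if it takes over 69 s, if anything falls off the work surface, if the arm or the gripper's body presses on something with over 40 N, if the wrist force passes 120 N, or if a joint passes its speed limit or range.

### The arm

A 7-joint arm with a two-finger parallel gripper is mounted at the origin on the work surface. World frame = base frame: x ahead of the robot, y to its left, z up, the work surface at z = 0. Lengths are in m, angles in rad, forces in N, time in s.
With the tool pointing down it reaches from about 0.425 to 0.925 m from the base axis. Payload 6.8 kg.
Tool frame: the origin (TCP) lies at the very end of the fingers, on their centre line; the grasp point (between the pads) lies 19 mm behind it; z points along the fingers, y is the line along which they close (so a half turn about z gives the same grasp; the last joint's range is limited). The gripper opens to 85 mm and grips with 20 to 120 N. Pads are 22 mm wide; open, the fingers measure 114 mm over their backs; the gripper's body (76 mm by 85 mm) begins 54 mm behind the grasp point. The pads swing forward as they close: fully open they stand 13 mm farther back than shut.
Start: joints at [-1.233, 0.477, 0.022, 1.555, -0.011, 1.109, -0.083], TCP at [0.291, 0.609, 0.231] pointing down, gripper open.
Joint ranges: [-2.96, 2.96], [-0.34, 2.1], [-1.41, 1.46], [0.24, 2.44], [-1.37, 4.51], [0.17, 1.92], [-2.96, 2.96]. Speed limits (rad/s): [2.39, 2.39, 3.14, 3.14, 3.14, 3.14, 3.14].

### API

Orientations are given as a unit quaternion [w, x, y, z].
In Python, from station import get_obs, read_camera, hand_in gives the robot as it stands.
- The arm moves only by the tool arm_command, never from a script. Its argument "commands" is one flat list of numbers, 7 for each row, row after row: the shift along the tool's x, y, z in m, then the turn, a rotation vector about the tool's x, y, z in degrees, then the opening, from 0 (shut) to 1 (fully open). In form: [tx, ty, tz, rx, ry, rz, fingers, tx, ty, tz, rx, ry, rz, fingers, ...]. A call has 1 to 8 rows; each row is the pose to reach, as a shift and turn from the pose commanded when the call began, along the tool's axes at that moment; what a row does not reach only later rows make up. A row lasts 1/10 s, in which the tool goes at most 50 mm and 8.59 degrees, less where a joint would pass 70% of its speed; a pose out of reach is approached as far as the arm can. A call with a gripper value outside its range is refused whole. The fingers move at their own pace and stop on an object; "force" is the grip in N (left out, the last holds). Time passes only in rows, so rows that repeat a pose let the fingers close. It gives the time, the measured TCP pose, the force, the opening and the grip force at its end, in the units of the state.
- get_obs(): the state, without advancing time (a new reading comes with each control period).
- read_camera(name): name is "side" or "top"; returns a dict with "img" (480x640x3 uint8, red, green, blue), "camera_matrix" (3x3 intrinsics, pixels), "k1" (the pictures are not rectified: a ray, as slopes to the right and down, at radius r is drawn at 1 + k1 r^2 times it, then the intrinsics apply), "pose" (4x4, takes a point from camera to world coordinates). Camera axes: x right, y down, z forward; pixel columns grow to the right and rows downward; lengths in m; the calibration is good to about 2 mm. A picture is of the moment at which its call begins. There is no depth.
- hand_in(): hands the job in; it is judged then, once.
The state is a dict: "t": time; "q": joint angles; "joint_vel": joint speeds; "joint_torque": joint torques, N m; "eef_pos": TCP position; "tool_rot": TCP orientation; "contact_force": force on the tool from outside, world axes, zero at the start; "torque": the same for the moment, N m; "gripper_width": opening from 0.0 (shut) to 1.0 (fully open); "grasp_force": force on a finger pad.
Only numpy, scipy, OpenCV 4.12 (cv2) and the standard library are available. Lean on these libraries where they do the work, as an engineer would, in place of code of your own. Each camera call takes 0.05 s, during which the arm holds its last target. There are 200 camera calls.

## Working session

There is one attempt and no reset: what is moved stays moved. The work goes in short steps, Python scripts to look and compute and a tool call to move; the robot and the scene stay as the last step left them, time stands still between calls to the robot, and variables do not carry over. Pictures are saved under pics/ and viewed, at most 10 in all, crops included, and the job is handed in when it is done.

Besides the shell and the picture viewer there is one more tool, called after "Call:" as name(argument=value, ...) on one line, values as JSON. arm_command: Moves the arm, as the interface text tells. Its arguments: {"type":"object","properties":{"commands":{"type":"array","items":{"type":"number"}},"force":{"type":"number"}},"required":["commands"]}

```bash
ls; mkdir -p pics
python3 - <<'E'
from station import *
import cv2,numpy as np
for n in("top","side"):
    c=read_camera(n);cv2.imwrite(f"pics/{n}0.png",c["img"][...,::-1]);np.savez(f"{n}0.npz",**c)
    print(n,c["camera_matrix"].tolist(),c["k1"],np.round(c["pose"],3).tolist())
o=get_obs()
for k in o:print(k,np.round(o[k],3))
E
```

```text
pics
top [[538.1045574999777, 0.0, 318.97457175318436], [0.0, 538.1045574999777, 243.48544472061405], [0.0, 0.0, 1.0]] -0.04407428788620701 [[0.002, -0.993, 0.116, 0.358], [-1.0, -0.002, 0.001, -0.013], [-0.001, -0.116, -0.993, 1.201], [0.0, 0.0, 0.0, 1.0]]
side [[448.2376484730166, 0.0, 317.56448007902515], [0.0, 448.2376484730166, 233.98619623353875], [0.0, 0.0, 1.0]] 0.005846839541613875 [[0.753, -0.403, 0.521, -0.007], [-0.658, -0.466, 0.592, -0.63], [0.004, -0.788, -0.616, 0.697], [0.0, 0.0, 0.0, 1.0]]
t 0.1
q [-1.233  0.478  0.022  1.556 -0.011  1.109 -0.083]
joint_vel [ 0.    -0.001 -0.001 -0.003 -0.001 -0.002 -0.001]
joint_torque [ 5.0000e-03 -5.9776e+01  1.6140e+00 -2.8196e+01  1.3000e-02  5.0000e-03
  0.0000e+00]
eef_pos [0.291 0.609 0.23 ]
tool_rot [-0.     0.221  0.975 -0.001]
contact_force [ 0.692 -0.547  0.154]
torque [-0.095  0.029  0.008]
grasp_force 0.0
gripper_width 0.998
```

View pics/top0.png

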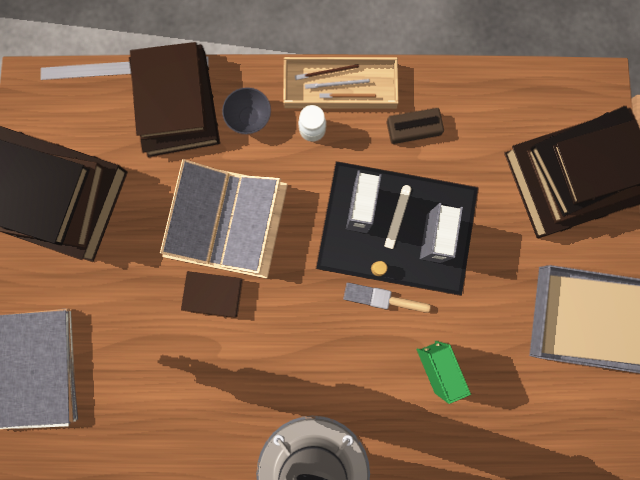

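View pics/side0.png

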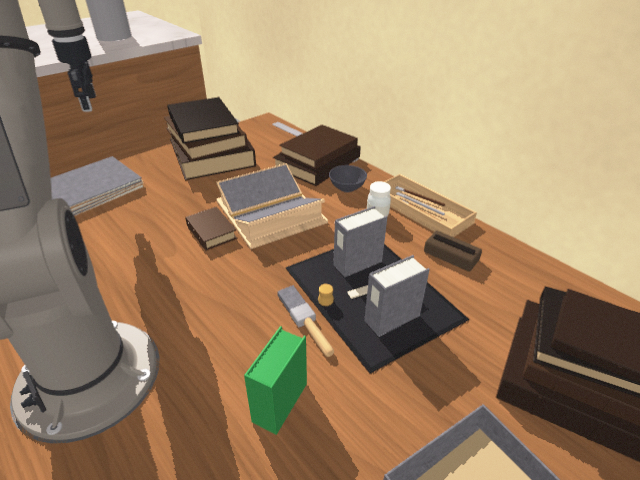

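The top view shows the two boxes with pale tops near (365,200) and (445,233), with the folder between them at (398,217), the loupe at (379,268) and the cradle near (225,218). In the side view the box tops are near (360,222) and (398,283) and the cradle is near (270,203). The green decoy stands off the mat.

```bash
cat > h.py <<'E'
import numpy as np,cv2
def ray(c,px):
    K=c["camera_matrix"];d=np.array([float(c["k1"]),0,0,0,0])
    u=cv2.undistortPoints(np.array(px,float).reshape(-1,1,2),K,d).reshape(-1,2)
    P=c["pose"];return P[:3,3],np.c_[u,np.ones(len(u))]@P[:3,:3].T
def plane(c,px,z):
    o,r=ray(c,px);return o+r*((z-o[2])/r[:,2])[:,None]
def tri(c1,p1,c2,p2):
    o1,r1=ray(c1,[p1]);o2,r2=ray(c2,[p2]);A=np.c_[r1[0],-r2[0]]
    s=np.linalg.lstsq(A,o2-o1,rcond=None)[0]
    a=o1+s[0]*r1[0];b=o2+s[1]*r2[0];return (a+b)/2,np.linalg.norm(a-b)
E
python3 - <<'E'
from h import *
T=dict(np.load("top0.npz"));S=dict(np.load("side0.npz"))
def blobs(c,x0,y0,x1,y1,v):
    hsv=cv2.cvtColor(c["img"],cv2.COLOR_RGB2HSV);m=cv2.inRange(hsv,(0,0,v),(179,70,255));k=np.zeros_like(m);k[y0:y1,x0:x1]=m[y0:y1,x0:x1]
    cs=[q for q in cv2.findContours(k,0,1)[0] if cv2.contourArea(q)>150];out=[]
    for q in cs:
        print(cv2.boundingRect(q),cv2.contourArea(q))
        M=cv2.moments(q);out.append((M["m10"]/M["m00"],M["m01"]/M["m00"],q))
    return sorted(out)
t=blobs(T,340,165,480,270,190);s=blobs(S,325,200,440,300,200)
for a in t:
    p=plane(T,a[2].reshape(-1,2),.133)[:,:2];r=cv2.minAreaRect((p*1000).astype(np.float32));print("top",a[:2],r)
for a in s:
    p=plane(S,a[2].reshape(-1,2),.133)[:,:2];r=cv2.minAreaRect((p*1000).astype(np.float32));print("side",a[:2],r)
for a in t:
  for b in s: print(tri(T,a[:2],S,b[:2]))
a=cv2.resize(T["img"][145:325,145:325],(400,400),interpolation=2);b=cv2.resize(S["img"][150:270,170:350],(400,267),interpolation=2)
d=cv2.resize(T["img"][155:305,310:490],(400,333));e=cv2.resize(S["img"][190:350,300:450],(400,333)) 
o=np.zeros((600,800,3),np.uint8);o[:400,:400]=a;o[:267,400:]=b;o[267:600,400:]=d
cv2.imwrite("pics/crop.png",o[...,::-1])
E
```

```text
(434, 205, 26, 50) 831.0
(352, 173, 27, 49) 835.0
(374, 258, 52, 30) 659.5
(339, 209, 45, 21) 408.0
top (365.4035928143713, 197.1836327345309) ((577.85888671875, -105.2485580444336), (40.018463134765625, 96.32918548583984), 79.80437469482422)
top (447.08563979141593, 230.06598475732048) ((511.54278564453125, -268.599853515625), (40.242034912109375, 96.88512420654297), 79.2781982421875)
side (361.0098039215686, 218.72344771241828) ((576.1111450195312, -108.64352416992188), (37.5051383972168, 96.85050964355469), 79.13063049316406)
side (398.85772049532466, 272.1554207733131) ((509.52886962890625, -271.7695617675781), (37.89570999145508, 94.96802520751953), 79.63094329833984)
(array([ 0.57833381, -0.10566915,  0.12945822]), np.float64(3.80771928323397e-05))
(array([ 0.63764355, -0.14351993, -0.04108818]), np.float64(0.06566676982620617))
(array([ 0.47589456, -0.22610535,  0.25115116]), np.float64(0.04502100520613297))
(array([ 0.51133865, -0.26985023,  0.12914098]), np.float64(0.0002873261782122936))
```

View pics/crop.png

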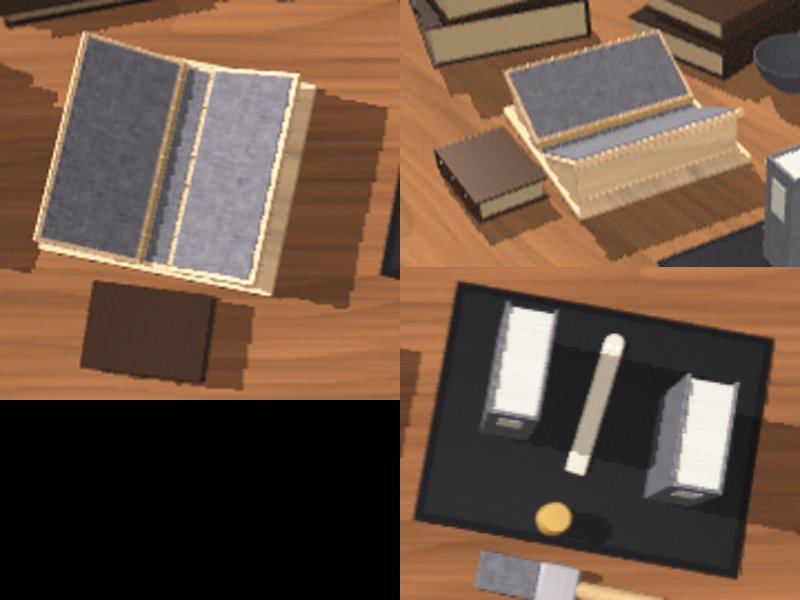

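Run:
```python
from h import *
T=dict(np.load("top0.npz"));S=dict(np.load("side0.npz"))
tp=[(85,33),(37,240),(297,74),(255,282)];sp=[(658,33),(505,70),(742,112),(573,160)]
tp=[(145+.45*a,145+.45*b) for a,b in tp];sp=[(170+.45*(a-400),150+.45*b) for a,b in sp]
P=[]
for a,b in zip(tp,sp):
    p,e=tri(T,a,S,b);P.append(p);print(np.round(p,4),round(e,4))
print("centre tri",np.mean(P,0));q=plane(T,tp,.07);print(q,q.mean(0))
print(np.degrees([np.arctan2(*(q[0]-q[1])[1::-1]),np.arctan2(*(q[2]-q[3])[1::-1])]),np.linalg.norm(q[0]-q[1]),np.linalg.norm(q[0]-q[2]))
g=plane(T,[(145+.45*a,145+.45*b) for a,b in [(197,70),(158,264)]],.02);print("gutter",g)
from scipy.spatial.transform import Rotation as R
w=np.array([0,.221,.975,-.001]);r=R.from_quat([w[1],w[2],w[3],w[0]]).as_matrix();print(r.round(3))
```

```text
[0.6755 0.2849 0.0596] 0.0007
[0.4707 0.3218 0.0682] 0.002
[0.6341 0.0757 0.0607] 0.0009
[0.4295 0.1132 0.0704] 0.0016
centre tri [0.55245684 0.19888227 0.06474403]
[[0.67231797 0.28236144 0.07      ]
 [0.4697114  0.32177345 0.07      ]
 [0.63147564 0.07519703 0.07      ]
 [0.43021183 0.11279759 0.07      ]] [0.55092921 0.19803238 0.07      ]
[-11.00797918 -10.58213898] 0.20640428899952185 0.2111520529962657
gutter [[0.64763827 0.18031571 0.02      ]
 [0.4510005  0.21495244 0.02      ]]
[[-0.902  0.431 -0.   ]
 [ 0.431  0.902 -0.002]
 [-0.    -0.002 -1.   ]]
```

Call:
arm_command(commands=[-0.28, -0.26, 0, 0, 0, -15.1, 1, -0.28, -0.26, 0, 0, 0, -15.1, 1, -0.28, -0.26, 0, 0, 0, -15.1, 1, -0.28, -0.26, 0, 0, 0, -15.1, 1, -0.28, -0.26, 0, 0, 0, -15.1, 1, -0.28, -0.26, 0, 0, 0, -15.1, 1, -0.28, -0.26, 0, 0, 0, -15.1, 1, -0.28, -0.26, 0, 0, 0, -15.1, 1], force=45)

```text
t: 0.9
eef_pos: [0.4325, 0.2495, 0.2311]
tool_rot: [-0.0, 0.093, 0.996, -0.001]
contact_force: [0.5, 0.5, -0.6]
gripper_width: 0.997
grasp_force: 0.0
```

Call:
arm_command(commands=[-0.205, -0.322, 0, 0, 0, 0, 1, -0.205, -0.322, 0, 0, 0, 0, 1, -0.205, -0.322, 0, 0, 0, 0, 1, -0.205, -0.322, 0, 0, 0, 0, 1, -0.205, -0.322, 0, 0, 0, 0, 1, -0.205, -0.322, 0, 0, 0, 0, 1, -0.205, -0.322, 0, 0, 0, 0, 1, -0.205, -0.322, 0, 0, 0, 0, 1])

```text
t: 1.7
eef_pos: [0.5751, -0.1045, 0.2312]
tool_rot: [0.0, 0.093, 0.996, -0.001]
contact_force: [-0.1, 0.4, -0.1]
gripper_width: 0.998
grasp_force: 0.0
```

Call:
arm_command(commands=[0, 0, 0.02, 0, 0, 0, 1, 0, 0, 0.04, 0, 0, 0, 1, 0, 0, 0.05, 0, 0, 0, 1, 0, 0, 0.05, 0, 0, 0, 1, 0, 0, 0.05, 0, 0, 0, 1])

```text
t: 2.2
eef_pos: [0.575, -0.0999, 0.1817]
tool_rot: [0.0, 0.091, 0.996, 0.0]
contact_force: [-0.3, -0.7, 0.4]
gripper_width: 0.999
grasp_force: 0.0
```

Run:
```python
from station import *
import cv2,numpy as np
a=read_camera("top")["img"];b=read_camera("side")["img"]
o=np.hstack([cv2.resize(a[145:295,330:480],(400,400)),cv2.resize(b[130:310,290:470],(400,400))])
cv2.imwrite("pics/c1.png",o[...,::-1]);o=get_obs();print(o["eef_pos"],o["tool_rot"],o["contact_force"],o["t"])
```

```text
[ 0.57545541 -0.0999696   0.18230718] [8.24847626e-04 9.08185114e-02 9.95867116e-01 7.36089902e-05] [ 0.74748099  0.4543444  -0.48024097] 2.3
```

View pics/c1.png

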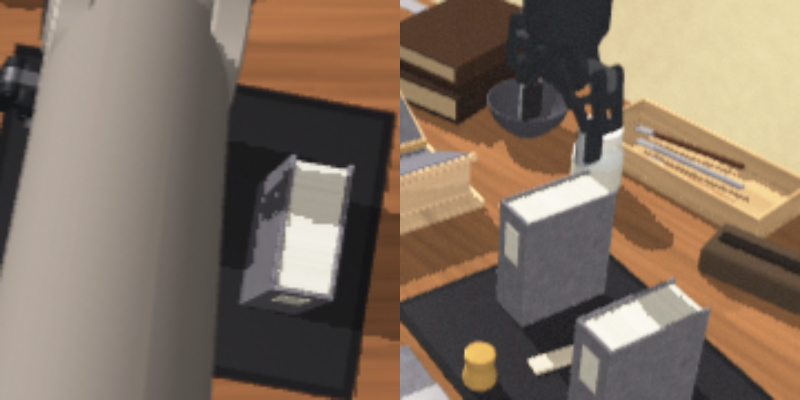

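The picture shows the open gripper just above and behind the near-left box, with nothing touched. Measured y is 5 mm off, so I'll correct that and go down.

Call:
arm_command(commands=[0, -0.005, 0, 0, 0, 0, 1, 0, -0.005, 0.02, 0, 0, 0, 1, 0, -0.005, 0.045, 0, 0, 0, 1, 0, -0.005, 0.07, 0, 0, 0, 1, 0, -0.005, 0.09, 0, 0, 0, 1, 0, -0.005, 0.095, 0, 0, 0, 1, 0, -0.005, 0.095, 0, 0, 0, 1, 0, -0.005, 0.095, 0, 0, 0, 1])

```text
t: 3.1
eef_pos: [0.5748, -0.1053, 0.0875]
tool_rot: [0.001, 0.091, 0.996, -0.0]
contact_force: [0.3, -0.1, 0.2]
gripper_width: 0.995
grasp_force: 0.0
```

Call:
arm_command(commands=[0, 0, 0, 0, 0, 0, 1, 0, 0, 0, 0, 0, 0, 1])

```text
t: 3.3
eef_pos: [0.5745, -0.1051, 0.0873]
tool_rot: [0.001, 0.091, 0.996, 0.0]
contact_force: [0.9, 0.4, 0.3]
gripper_width: 1.0
grasp_force: 0.0
```

Run:
```python
from station import *
import cv2,numpy as np
b=read_camera("side")["img"]
cv2.imwrite("pics/c2.png",cv2.resize(b[130:310,270:450],(500,500))[...,::-1]);o=get_obs();print(o["eef_pos"],o["tool_rot"],o["contact_force"],o["t"])
```

```text
[ 0.57442329 -0.10504286  0.0871146 ] [7.23319724e-04 9.09725155e-02 9.95853138e-01 8.22738480e-05] [-0.87638904 -0.13306482 -0.29443149] 3.35
```

View pics/c2.png

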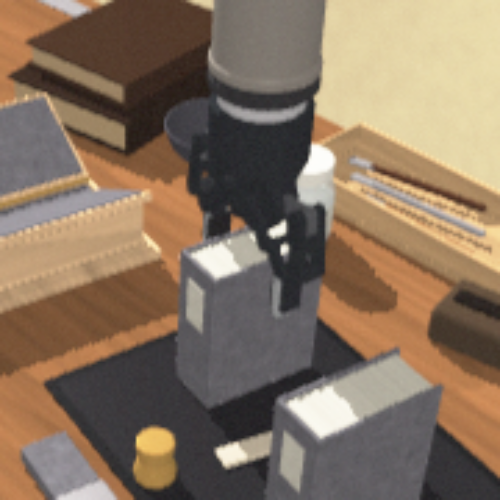

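The fingers straddle the first box and look centred along its depth, with no contact. Closing.

Call:
arm_command(commands=[0, 0, 0, 0, 0, 0, 0.45, 0, 0, 0, 0, 0, 0, 0.45, 0, 0, 0, 0, 0, 0, 0.3, 0, 0, 0, 0, 0, 0, 0.3, 0, 0, 0, 0, 0, 0, 0.3, 0, 0, 0, 0, 0, 0, 0.3])

```text
t: 3.95
eef_pos: [0.5741, -0.1047, 0.0865]
tool_rot: [0.0, 0.091, 0.996, 0.0]
contact_force: [-0.9, 1.6, 4.2]
gripper_width: 0.56
grasp_force: 47.1
```

Call:
arm_command(commands=[0, 0, 0, 0, 0, 0, 0, 0, 0, 0, 0, 0, 0, 0, 0, 0, 0, 0, 0, 0, 0])

```text
t: 4.25
eef_pos: [0.5741, -0.1047, 0.0865]
tool_rot: [0.0, 0.091, 0.996, 0.0]
contact_force: [-0.1, 3.2, 5.4]
gripper_width: 0.56
grasp_force: 47.2
```

Call:
arm_command(commands=[0, 0, -0.005, 0, 0, 0, 0, 0, 0, -0.015, 0, 0, 0, 0, 0, 0, -0.03, 0, 0, 0, 0, 0, 0, -0.04, 0, 0, 0, 0, 0, 0, -0.045, 0, 0, 0, 0, 0, 0, -0.045, 0, 0, 0, 0, 0, 0, -0.045, 0, 0, 0, 0, 0, 0, -0.045, 0, 0, 0, 0])

```text
t: 5.05
eef_pos: [0.5735, -0.1049, 0.1308]
tool_rot: [-0.001, 0.091, 0.996, 0.0]
contact_force: [-0.8, -0.1, -3.1]
gripper_width: 0.558
grasp_force: 46.7
```

Call:
arm_command(commands=[0, 0, 0, 0, 0, 0, 0, 0, 0, 0, 0, 0, 0, 0, 0, 0, 0, 0, 0, 0, 0, 0, 0, 0, 0, 0, 0, 0])

```text
t: 5.45
eef_pos: [0.5738, -0.105, 0.1312]
tool_rot: [-0.0, 0.091, 0.996, 0.0]
contact_force: [-0.5, 0.2, -2.6]
gripper_width: 0.555
grasp_force: 46.7
```

Run:
```python
from station import *
import cv2,numpy as np
f=[]
for i in range(6):
    im=read_camera("side")["img"];o=get_obs();f.append(np.r_[o["contact_force"],o["torque"]])
print(np.round(np.mean(f,0),2),np.round(np.std(f,0),2),o["eef_pos"],o["tool_rot"],o["t"])
cv2.imwrite("pics/c3.png",cv2.resize(im[130:310,270:450],(500,500))[...,::-1])
```

```text
[-0.01 -0.29 -2.67  0.01  0.    0.01] [0.6  0.29 0.36 0.02 0.02 0.03] [ 0.57392469 -0.10502184  0.13131633] [3.30725244e-05 9.10005701e-02 9.95850840e-01 7.77512449e-06] 5.75
```

View pics/c3.png

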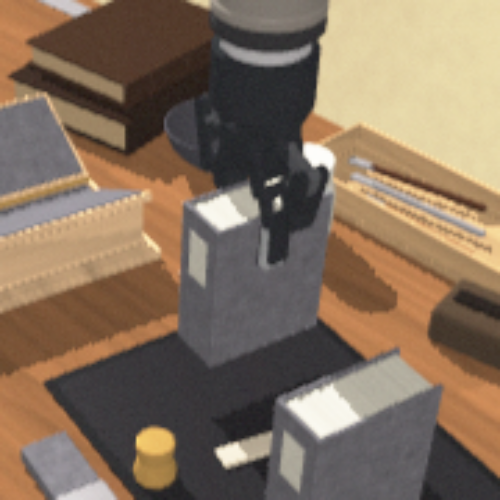

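The first box hangs upright, clear of the mat, and reads 2.7 N (about 0.27 kg). I'll set it back gently.

Call:
arm_command(commands=[0, 0, 0.01, 0, 0, 0, 0, 0, 0, 0.02, 0, 0, 0, 0, 0, 0, 0.03, 0, 0, 0, 0, 0, 0, 0.036, 0, 0, 0, 0, 0, 0, 0.04, 0, 0, 0, 0, 0, 0, 0.042, 0, 0, 0, 0, 0, 0, 0.0435, 0, 0, 0, 0, 0, 0, 0.0435, 0, 0, 0, 0])

```text
t: 6.55
eef_pos: [0.574, -0.105, 0.0879]
tool_rot: [0.0, 0.091, 0.996, 0.0]
contact_force: [0.5, -0.4, -2.9]
gripper_width: 0.557
grasp_force: 46.7
```

Call:
arm_command(commands=[0, 0, 0.0007, 0, 0, 0, 0, 0, 0, 0.0014, 0, 0, 0, 0, 0, 0, 0.0014, 0, 0, 0, 0, 0, 0, 0.0014, 0, 0, 0, 0])

```text
t: 6.95
eef_pos: [0.5741, -0.105, 0.0865]
tool_rot: [0.0, 0.091, 0.996, 0.0]
contact_force: [1.1, 0.5, -1.9]
gripper_width: 0.553
grasp_force: 46.7
```

Just touching, I think; a further hair down until the weight is fully off.

Call:
arm_command(commands=[0, 0, 0.0006, 0, 0, 0, 0, 0, 0, 0.0006, 0, 0, 0, 0, 0, 0, 0.0006, 0, 0, 0, 0])

```text
t: 7.25
eef_pos: [0.5742, -0.105, 0.0865]
tool_rot: [0.0, 0.091, 0.996, 0.0]
contact_force: [-2.0, 0.7, 5.9]
gripper_width: 0.556
grasp_force: 47.3
```

Call:
arm_command(commands=[0, 0, 0, 0, 0, 0, 0.6, 0, 0, 0, 0, 0, 0, 0.7, 0, 0, 0, 0, 0, 0, 0.85, 0, 0, 0, 0, 0, 0, 1, 0, 0, 0, 0, 0, 0, 1, 0, 0, 0, 0, 0, 0, 1])

```text
t: 7.85
eef_pos: [0.5739, -0.105, 0.0857]
tool_rot: [-0.0, 0.091, 0.996, 0.0]
contact_force: [-0.0, 0.3, 0.7]
gripper_width: 1.001
grasp_force: 0.0
```

Call:
arm_command(commands=[0, 0, -0.02, 0, 0, 0, 1, 0, 0, -0.05, 0, 0, 0, 1, 0, 0, -0.09, 0, 0, 0, 1, 0, 0, -0.12, 0, 0, 0, 1, 0, 0, -0.12, 0, 0, 0, 1, 0, 0, -0.12, 0, 0, 0, 1])

```text
t: 8.45
eef_pos: [0.5742, -0.105, 0.2063]
tool_rot: [0.001, 0.091, 0.996, 0.0]
contact_force: [-0.8, -0.6, -0.2]
gripper_width: 1.001
grasp_force: 0.0
```

Call:
arm_command(commands=[0.012, -0.058, 0, 0, 0, 0, 1, 0.024, -0.116, 0, 0, 0, 0, 1, 0.032, -0.155, 0, 0, 0, 0, 1, 0.036, -0.173, 0, 0, 0, 0, 1, 0.036, -0.173, 0, 0, 0, 0, 1, 0.036, -0.173, 0, 0, 0, 0, 1, 0.036, -0.173, 0, 0, 0, 0, 1])

```text
t: 9.15
eef_pos: [0.5075, -0.2668, 0.2048]
tool_rot: [-0.001, 0.09, 0.996, 0.001]
contact_force: [0.6, 0.4, 0.7]
gripper_width: 0.999
grasp_force: 0.0
```

Run:
```python
from station import *
import cv2,numpy as np
b=read_camera("side")["img"]
cv2.imwrite("pics/c4.png",cv2.resize(b[130:370,270:510],(550,550))[...,::-1]);o=get_obs();print(o["eef_pos"],o["tool_rot"],o["contact_force"],o["t"])
```

```text
[ 0.50773694 -0.26669966  0.20501041] [-5.25025793e-04  8.96137276e-02  9.95976337e-01  4.90189935e-04] [0.28534033 0.20439154 0.15394883] 9.2
```

View pics/c4.png

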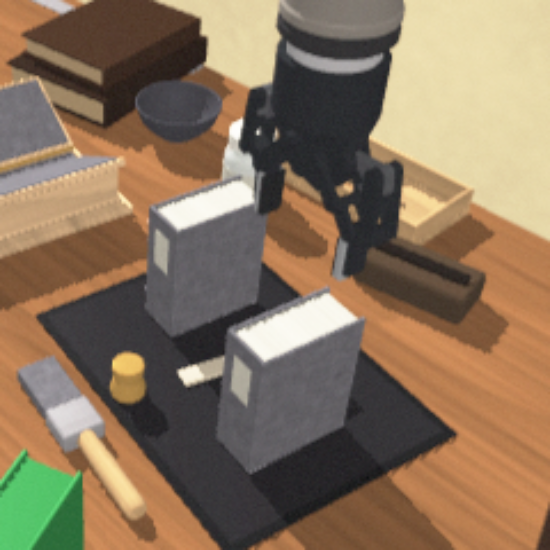

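The first box stands back in its place and the gripper hovers above the second. I'll trim y by -2 mm and go down.

Call:
arm_command(commands=[0, -0.0022, 0.02, 0, 0, 0, 1, 0, -0.0022, 0.05, 0, 0, 0, 1, 0, -0.0022, 0.08, 0, 0, 0, 1, 0, -0.0022, 0.105, 0, 0, 0, 1, 0, -0.0022, 0.118, 0, 0, 0, 1, 0, -0.0022, 0.118, 0, 0, 0, 1, 0, -0.0022, 0.118, 0, 0, 0, 1, 0, -0.0022, 0.118, 0, 0, 0, 1])

```text
t: 10.0
eef_pos: [0.5078, -0.2711, 0.0891]
tool_rot: [0.001, 0.091, 0.996, -0.0]
contact_force: [-1.0, 0.5, 0.2]
gripper_width: 1.002
grasp_force: 0.0
```

Call:
arm_command(commands=[0, 0, 0, 0, 0, 0, 0.6, 0, 0, 0, 0, 0, 0, 0.5, 0, 0, 0, 0, 0, 0, 0.3, 0, 0, 0, 0, 0, 0, 0, 0, 0, 0, 0, 0, 0, 0, 0, 0, 0, 0, 0, 0, 0, 0, 0, 0, 0, 0, 0, 0])

```text
t: 10.7
eef_pos: [0.5073, -0.2702, 0.0885]
tool_rot: [0.0, 0.091, 0.996, 0.0]
contact_force: [-0.7, 3.8, 5.2]
gripper_width: 0.557
grasp_force: 46.5
```

Call:
arm_command(commands=[0, 0, -0.005, 0, 0, 0, 0, 0, 0, -0.015, 0, 0, 0, 0, 0, 0, -0.03, 0, 0, 0, 0, 0, 0, -0.04, 0, 0, 0, 0, 0, 0, -0.045, 0, 0, 0, 0, 0, 0, -0.045, 0, 0, 0, 0, 0, 0, -0.045, 0, 0, 0, 0, 0, 0, -0.045, 0, 0, 0, 0])

```text
t: 11.5
eef_pos: [0.5063, -0.2705, 0.1323]
tool_rot: [-0.001, 0.091, 0.996, 0.0]
contact_force: [0.5, -0.2, -6.0]
gripper_width: 0.554
grasp_force: 47.7
```

Call:
arm_command(commands=[0, 0, 0, 0, 0, 0, 0, 0, 0, 0, 0, 0, 0, 0, 0, 0, 0, 0, 0, 0, 0, 0, 0, 0, 0, 0, 0, 0])

```text
t: 11.9
eef_pos: [0.5067, -0.2708, 0.1327]
tool_rot: [-0.0, 0.091, 0.996, 0.0]
contact_force: [0.5, 0.0, -5.8]
gripper_width: 0.557
grasp_force: 47.7
```

Run:
```python
from station import *
import numpy as np
f=[]
for i in range(6):
    im=read_camera("side")["img"];o=get_obs();f.append(np.r_[o["contact_force"],o["torque"]])
print(np.round(np.mean(f,0),2),np.round(np.std(f,0),2),o["eef_pos"],o["tool_rot"],o["t"])
```

```text
[ 0.04  0.23 -5.99  0.01  0.03 -0.02] [0.51 0.42 0.42 0.01 0.02 0.02] [ 0.50674185 -0.27078842  0.1327963 ] [1.31085361e-05 9.09933313e-02 9.95851502e-01 7.89217034e-07] 12.2
```

The second box reads 6.0 N (about 0.61 kg) against 2.7 N, so it is the heavier one. I'll raise it above the other box and carry it to the cradle.

Call:
arm_command(commands=[0, 0, -0.015, 0, 0, 0, 0, 0, 0, -0.04, 0, 0, 0, 0, 0, 0, -0.07, 0, 0, 0, 0, 0, 0, -0.1, 0, 0, 0, 0, 0, 0, -0.125, 0, 0, 0, 0, 0, 0, -0.14, 0, 0, 0, 0, 0, 0, -0.14, 0, 0, 0, 0, 0, 0, -0.14, 0, 0, 0, 0])

```text
t: 13.0
eef_pos: [0.5065, -0.2707, 0.2731]
tool_rot: [0.0, 0.091, 0.996, 0.0]
contact_force: [-0.4, 0.1, -7.0]
gripper_width: 0.558
grasp_force: 47.9
```

Call:
arm_command(commands=[0.001, 0.01, 0, 0, 0, 0, 0, 0.003, 0.03, 0, 0, 0, 0, 0, 0.005, 0.06, 0, 0, 0, 0, 0, 0.008, 0.095, 0, 0, 0, 0, 0, 0.011, 0.13, 0, 0, 0, 0, 0, 0.014, 0.165, 0, 0, 0, 0, 0, 0.017, 0.2, 0, 0, 0, 0, 0, 0.02, 0.235, 0, 0, 0, 0, 0])

```text
t: 13.8
eef_pos: [0.5287, -0.0338, 0.2717]
tool_rot: [-0.001, 0.091, 0.996, -0.0]
contact_force: [1.4, -0.2, -5.3]
gripper_width: 0.561
grasp_force: 49.2
```

Call:
arm_command(commands=[0.003, 0.035, 0, 0, 0, 0, 0, 0.006, 0.07, 0, 0, 0, 0, 0, 0.01, 0.105, 0, 0, 0, 0, 0, 0.013, 0.14, 0, 0, 0, 0, 0, 0.016, 0.175, 0, 0, 0, 0, 0, 0.019, 0.205, 0, 0, 0, 0, 0, 0.02, 0.225, 0, 0, 0, 0, 0, 0.021, 0.234, 0, 0, 0, 0, 0])

```text
t: 14.6
eef_pos: [0.55, 0.2012, 0.2713]
tool_rot: [-0.001, 0.089, 0.996, -0.0]
contact_force: [-0.0, -1.2, -6.4]
gripper_width: 0.555
grasp_force: 49.3
```

Call:
arm_command(commands=[0, 0, 0, 0, 0, 0, 0, 0, 0, 0, 0, 0, 0, 0, 0, 0, 0, 0, 0, 0, 0])

```text
t: 14.9
eef_pos: [0.5515, 0.1959, 0.2726]
tool_rot: [-0.0, 0.092, 0.996, -0.001]
contact_force: [0.4, -0.3, -5.1]
gripper_width: 0.555
grasp_force: 49.2
```

Call:
arm_command(commands=[0, 0.002, 0.008, 0, 0, 0, 0, 0, 0.002, 0.02, 0, 0, 0, 0, 0, 0.002, 0.035, 0, 0, 0, 0, 0, 0.002, 0.05, 0, 0, 0, 0, 0, 0.002, 0.061, 0, 0, 0, 0, 0, 0.002, 0.067, 0, 0, 0, 0, 0, 0.002, 0.067, 0, 0, 0, 0, 0, 0.002, 0.067, 0, 0, 0, 0])

```text
t: 15.7
eef_pos: [0.5521, 0.1999, 0.2061]
tool_rot: [0.0, 0.091, 0.996, 0.0]
contact_force: [0.2, -0.4, -5.3]
gripper_width: 0.558
grasp_force: 49.1
```

Call:
arm_command(commands=[0, 0, 0, 0, 0, 0, 0, 0, 0, 0, 0, 0, 0, 0, 0, 0, 0, 0, 0, 0, 0, 0, 0, 0, 0, 0, 0, 0, 0, 0, 0, 0, 0, 0, 0])

```text
t: 16.2
eef_pos: [0.5518, 0.1999, 0.2059]
tool_rot: [0.0, 0.091, 0.996, 0.0]
contact_force: [0.1, -0.3, -5.5]
gripper_width: 0.554
grasp_force: 49.1
```

Run:
```python
from station import *
from h import *
t=read_camera("top")["img"];b=read_camera("side")["img"]
o=np.zeros((480,800,3),np.uint8);o[:400,:400]=cv2.resize(t[140:340,150:350],(400,400));o[:,400:]=cv2.resize(b[70:330,190:406],(400,480))
cv2.imwrite("pics/c5.png",o[...,::-1]);o=get_obs();print(o["eef_pos"],o["tool_rot"],o["contact_force"],o["t"])
```

```text
[0.55178468 0.19986727 0.20583289] [1.86694410e-05 9.10067690e-02 9.95850273e-01 4.00975554e-05] [-0.74695321 -0.63269697 -5.45380437] 16.3
```

View pics/c5.png

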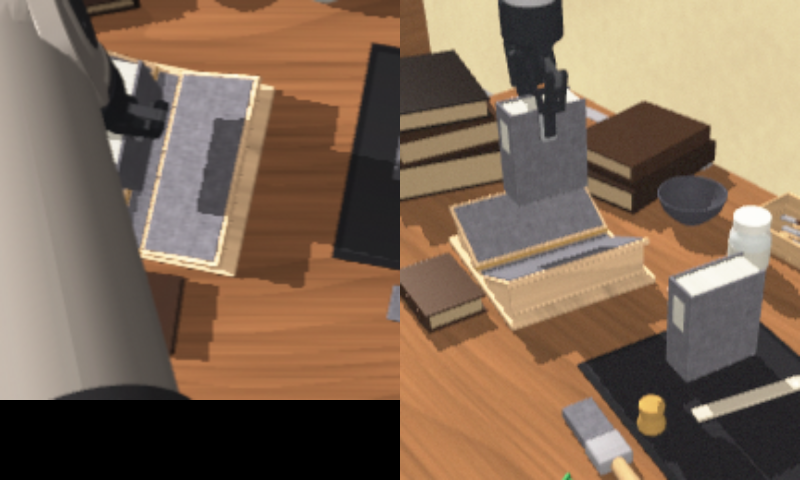

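The heavier box is held upright, in line with the gutter over the middle of the cradle. It sits about 50 mm above the wings, and everything else is in place.

```bash
python3 -c "
from station import *
print(hand_in())"
```

```text
the job is handed in; nothing more can be done
None
```

I lifted both boxes: the right-hand one on the mat (farther from the cradle) is heavier, about 0.6 kg against 0.27 kg. The lighter one stands back in its place, and I handed in at about 16 s while holding the heavier one upright over the middle of the cradle, in line with the gutter and about 50 mm above the wings.

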